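# Counter display: a tight row of wooden blocks with a pyramid of tins

## Robot

A 6-joint arm with a two-finger parallel gripper is mounted at the origin on the work surface. World frame = base frame: x ahead of the robot, y to its left, z up, the work surface at z = 0. Lengths are in mm, angles in rad, forces in N, time in s.
With the tool pointing down it reaches from about 425 to 925 mm from the base axis. Payload 12.5 kg.
Tool frame: the origin (TCP) lies at the very end of the fingers, on their centre line; the grasp point (between the pads) lies 19 mm behind it; x points along the fingers, y is the direction in which the jaws open and shut, and the axes are right-handed (so a half turn about x gives the same grasp; the last joint's range is limited). The gripper opens to 85 mm and grips with 20 to 120 N. Pads are 22 mm wide; open, the fingers measure 114 mm over their backs; the gripper's body (76 mm by 85 mm) begins 54 mm behind the grasp point. The pads swing forward as they close: fully open they stand 13 mm farther back than shut.
Start: joints at [1.128, 0.491, 1.559, -0, 1.092, -0.106], TCP at [206.526, 589.908, 231.327] pointing down, gripper open.
Joint ranges: [-3.1, 3.1], [-0.84, 2.19], [0.05, 2.79], [-1.13, 4.28], [0.06, 2.93], [-2.69, 2.69]. Speed limits (rad/s): [2.22, 2.22, 2.79, 3.14, 3.14, 3.14].

## Interface

Orientations are given as a unit quaternion [x, y, z, w].
In Python, from station import bot, eyes, workorder gives the robot as it stands. Calls block until the motion is done:
- bot.goto(position, orientation): joint-space move of the TCP to a pose.
- bot.movel(position, attitude=None, rate=150, threshold=None): straight line of the TCP; attitude=None keeps the orientation; rate is the mean speed in mm/s. With threshold (N) it stops when the force on the tool has changed by that much, and returns True; else False.
- bot.set_joints(angles): joint-space move.
- bot.let_go() and bot.close(squeeze=None): open the fingers fully, or close them until they stop; squeeze is the grip in N (None keeps the last).
- bot.wait(seconds).
- bot.inverse_kinematics(position, orientation): joint angles nearest the present ones, or None.
- bot.state(): the state.
- eyes.read_camera(name): name is "side" or "top" or "wrist"; returns the picture (384x512x3 uint8, blue, green, red); there is no depth.
- eyes.camera_model(name): a dict with "mtx" (3x3 intrinsics, pixels), "xyz" and "orientation" of the camera in the world; the wrist camera has in their place "tool_from_camera" (4x4, takes a point from camera to tool coordinates, whose origin is the TCP and whose axes are the tool frame's). Camera axes: x right, y up, looking along -z (the intrinsics and any distortion apply to the point x, -y, -z); pixel columns grow to the right and rows downward; lengths in mm; the calibration is good to about 2 mm. A picture is of the moment at which its call begins: read the wrist's pose just before it. camera_model takes no time and is no camera call.
A pose or a line that the arm cannot do raises bot.PlanningError and nothing moves.
- workorder.job_done(): hands the job in, once; it reports no verdict.
The state is a dict: "clock": time; "qpos": joint angles; "qd": joint speeds; "joint_efforts": joint torques, N m; "eef_pos": TCP position; "tcp_rot": TCP orientation; "ft_force": force on the tool from outside, world axes, zero at the start; "torque": the same for the moment, N m; "grip_width": finger opening in mm.
Only numpy, scipy, OpenCV 4.12 (cv2) and the standard library are available. Lean on these libraries where they do the work, as an engineer would, in place of code of your own. Each camera call takes 0.05 s, during which the arm holds its last target.

## Task

Set up the counter display without shoving the spools or the wooden slicker about: first push all the flat wooden blocks there are into one straight, gapless row inside the dark ledge, side by side, the first against the end stop and each with a short end flush against the long strip. Then build a pyramid of the three tins at the end-stop end of the row: two upright, centred over the first and the second joint between blocks and midway along the blocks' length, and the third upright on top, bridging the two evenly.

Things in the scene. Friction and masses are not known exactly. Their poses are not given: they have to be found in the camera images.
- ledge: dark wooden L-shaped ledge of 10 mm high strips, fixed on the counter. Origin: inside corner of the L, counter height; x away from the robot, y along the row, z up. Long strip on the far side: inner face at x = 0, 18 mm wide, y = -20 to 320 mm. End stop at the robot's right: inner face at y = 0, 20 mm wide, x = -100 to 0 mm. The row lies at x < 0, y > 0
- block1_center (a point): reddish-brown wooden display block, 90 x 56 x 25 mm (x, y, z), lying flat on the counter; the point is its centre, x along its 90 mm length, y across its 56 mm width, z up; about 0.1 kg. Three to five of the identical blocks are present
- block2_center (a point): reddish-brown wooden display block, 90 x 56 x 25 mm (x, y, z), lying flat on the counter; the point is its centre, x along its 90 mm length, y across its 56 mm width, z up; about 0.1 kg. Three to five of the identical blocks are present
- block3_center (a point): reddish-brown wooden display block, 90 x 56 x 25 mm (x, y, z), lying flat on the counter; the point is its centre, x along its 90 mm length, y across its 56 mm width, z up; about 0.1 kg. Three to five of the identical blocks are present
- block4_center (a point): reddish-brown wooden display block, 90 x 56 x 25 mm (x, y, z), lying flat on the counter; the point is its centre, x along its 90 mm length, y across its 56 mm width, z up; about 0.1 kg. Three to five of the identical blocks are present
- block5_center (a point): reddish-brown wooden display block, 90 x 56 x 25 mm (x, y, z), lying flat on the counter; the point is its centre, x along its 90 mm length, y across its 56 mm width, z up; about 0.1 kg. Three to five of the identical blocks are present
- tin1_center (a point): round closed plain-metal tin, 52 mm diameter, 30 mm high, standing upright; the point is its centre, half-way up, z along its axis; about 75 g. The three tins are identical
- tin2_center (a point): round closed plain-metal tin, 52 mm diameter, 30 mm high, standing upright; the point is its centre, half-way up, z along its axis; about 75 g. The three tins are identical
- tin3_center (a point): round closed plain-metal tin, 52 mm diameter, 30 mm high, standing upright; the point is its centre, half-way up, z along its axis; about 75 g. The three tins are identical
- slicker: bystander: turned wooden edge slicker, 32 mm diameter, 72 mm tall, standing on the counter; origin under its centre
- spool1: bystander: thread spool, 40 mm diameter, 50 mm tall, standing; origin under its centre
- spool2: bystander: thread spool, 40 mm diameter, 50 mm tall, standing; origin under its centre
Things that resemble listed ones, but are neither listed nor needed, are in the scene too. Leave any red or turquoise look-alike of the part that bears block5_center alone.

How it is judged:
By the outcome, as a careful person would: the job done as asked, in the order asked, and still so for the second after the job is handed in, with the robot touching nothing.
Of block3, block4, block5 only 1 to 3 are there at a start; the rules pass over those that are not, and their reading is None.
At some moment in a run one of block1, block2, block3, block4, block5 may be knocked a few centimetres aside while the robot is not near it.
Once in a run the grip may slacken for a moment while it holds something.
It also fails if it takes over 210 s, if anything falls off the work surface, if the arm or the gripper's body presses on something with over 40 N, if the wrist force passes 120 N, or if a joint passes its speed limit or range.

## Working session

There is one attempt and no reset: what is moved stays moved. The work goes in short steps, each a Python script; the robot and the scene stay as the last script left them, time stands still between calls to the robot, and variables do not carry over. Pictures are saved under pics/ and viewed, and the job is handed in when it is done.

```bash
ls -la; mkdir -p pics; python3 - <<'E'
from station import bot, eyes, workorder
import cv2
for n in ["side","top","wrist"]:
    im=eyes.read_camera(n); cv2.imwrite(f"pics/{n}0.png",im)
    print(n,{k:(v.tolist() if hasattr(v,'tolist') else v) for k,v in eyes.camera_model(n).items()})
print(bot.state())
E
```

```text
total 12
drwxr-xr-x  3 agent agent 4096 Dec  6 17:53 .
drwxr-xr-x 23 root  root  4096 Dec  6 17:53 ..
drwxr-xr-x  2 agent agent 4096 Dec  6 17:53 pics
side {'mtx': [[464.5130476270696, 0.0, 260.2336453295363], [0.0, 464.5130476270696, 188.0338927233125], [0.0, 0.0, 1.0]], 'xyz': [-48.7141519255273, -728.8319831236413, 866.879300603739], 'orientation': [0.4058366786703241, -0.13072536444643945, -0.259532951927013, 0.8665160795970474]}
top {'mtx': [[390.4606107029281, 0.0, 249.34569431240593], [0.0, 390.4606107029281, 185.1063231437076], [0.0, 0.0, 1.0]], 'xyz': [391.3944493638466, 74.14464278927862, 1114.2276145611697], 'orientation': [0.027076901320736608, -0.03659310099442568, -0.7043720715745265, 0.7083697983117919]}
wrist {'mtx': [[270.69647483592024, 0.0, 251.44513485987065], [0.0, 270.69647483592024, 193.939247651548], [0.0, 0.0, 1.0]], 'tool_from_camera': [[-8.917419873321314e-05, 0.30453447550308244, -0.9525013098563289, -143.06986218159375], [0.9999998719685396, 0.000501604456617207, 6.675231008284564e-05, -0.8429387887071149], [0.0004981072816971773, -0.9525011819536126, -0.3045344812432646, -78.4020111990387], [0.0, 0.0, 0.0, 1.0]]}
{'clock': 0.15, 'qpos': array([ 1.12840047e+00,  4.91440404e-01,  1.55931714e+00,  2.48208464e-05,
        1.09171231e+00, -1.05576454e-01]), 'qd': array([-1.16764350e-03, -2.61383066e-03, -9.93875939e-04,  3.32305215e-04,
       -2.02408561e-03, -9.45624134e-05]), 'joint_efforts': array([ 1.98216992e-03, -6.18707156e+01, -2.61693174e+01, -9.13854046e-05,
        3.17127124e-03,  2.78278179e-05]), 'eef_pos': array([206.44107834, 589.74269738, 230.84734137]), 'tcp_rot': array([ 0.11822905,  0.6971937 , -0.11882197,  0.69701088]), 'ft_force': array([-0.64972214, -0.57927254,  0.08785326]), 'torque': array([ 0.04727858, -0.01330704,  0.00265778]), 'grip_width': 85.23063201668826}
```

View pics/top0.png

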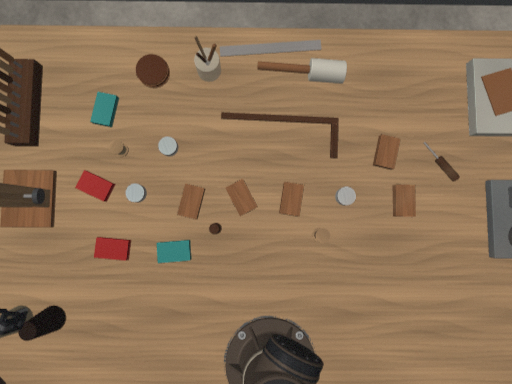

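View pics/side0.png

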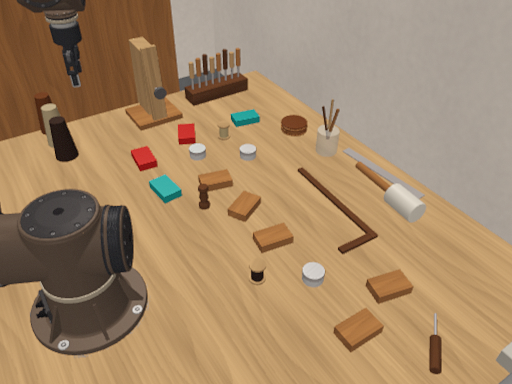

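View pics/wrist0.png

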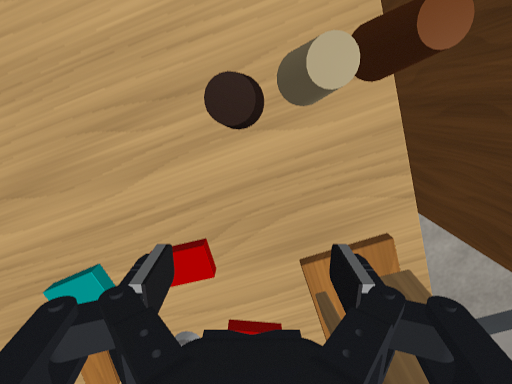

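```bash
cat > h.py <<'E'
from station import bot, eyes, workorder
import numpy as np, cv2
from scipy.spatial.transform import Rotation as R
def cam(n, st=None):
    m=eyes.camera_model(n); K=np.array(m["mtx"])
    if n=="wrist":
        st=st or bot.state()
        T=np.array(m["tool_from_camera"]); Rt=R.from_quat(st["tcp_rot"]).as_matrix()
        return K, Rt@T[:3,:3], Rt@T[:3,3]+np.array(st["eef_pos"])
    return K, R.from_quat(m["orientation"]).as_matrix(), np.array(m["xyz"])
def unproj(c,uv,z):
    K,Rm,t=c; uv=np.atleast_2d(uv).astype(float)
    d=np.linalg.inv(K)@np.c_[uv,np.ones(len(uv))].T
    d=Rm@(d*np.array([[1],[-1],[-1]]))
    s=(z-t[2])/d[2]
    return (t[:,None]+s*d).T
def proj(c,P):
    K,Rm,t=c; P=np.atleast_2d(P).astype(float)
    p=(Rm.T@(P-t).T)*np.array([[1],[-1],[-1]])
    q=K@p; return (q[:2]/q[2]).T
E
python3 - <<'E'
from h import *
im=cv2.imread("pics/top0.png")
c=cam("top")
cv2.imwrite("pics/topA.png",cv2.resize(im[90:250,80:280],None,fx=4,fy=4,interpolation=cv2.INTER_CUBIC)[:600])
cv2.imwrite("pics/topB.png",cv2.resize(im[100:250,220:420],None,fx=4,fy=4,interpolation=cv2.INTER_CUBIC))
for n,uv,z in [("b",(191,202),25),("b",(241,197),25),("b",(291,199),25),("b",(387,152),25),("b",(404,200),25),("tin",(168,146),30),("tin",(135,193),30),("tin",(346,196),30),("sp",(119,149),50),("sp",(322,236),50),("sl",(215,229),72),("corner",(331,124),0),("stripend",(222,120),5)]:
    p=unproj(c,uv,z)[0]; print(n,uv,p.round(0),round(np.hypot(p[0],p[1])))
E
```

```text
b (191, 202) [442. 222.  25.] 494
b (241, 197) [456.  83.  25.] 464
b (291, 199) [452. -57.  25.] 455
b (387, 152) [ 587. -330.   25.] 673
b (404, 200) [ 451. -375.   25.] 586
tin (168, 146) [598. 289.  30.] 664
tin (135, 193) [465. 377.  30.] 599
tin (346, 196) [ 461. -210.   30.] 506
sp (119, 149) [585. 419.  50.] 719
sp (322, 236) [ 350. -138.   50.] 376
sl (215, 229) [368. 151.  72.] 398
corner (331, 124) [ 672. -178.    0.] 696
stripend (222, 120) [680. 140.   5.] 694
```

View pics/topA.png

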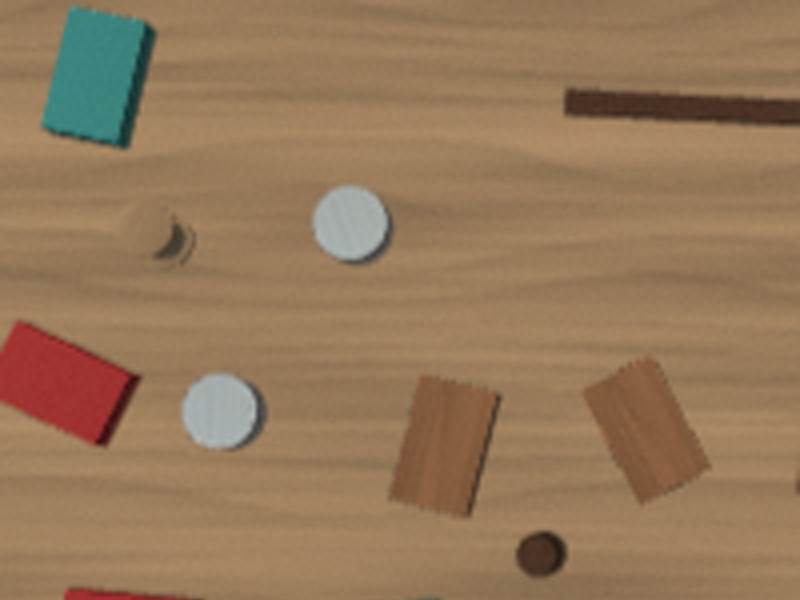

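View pics/topB.png

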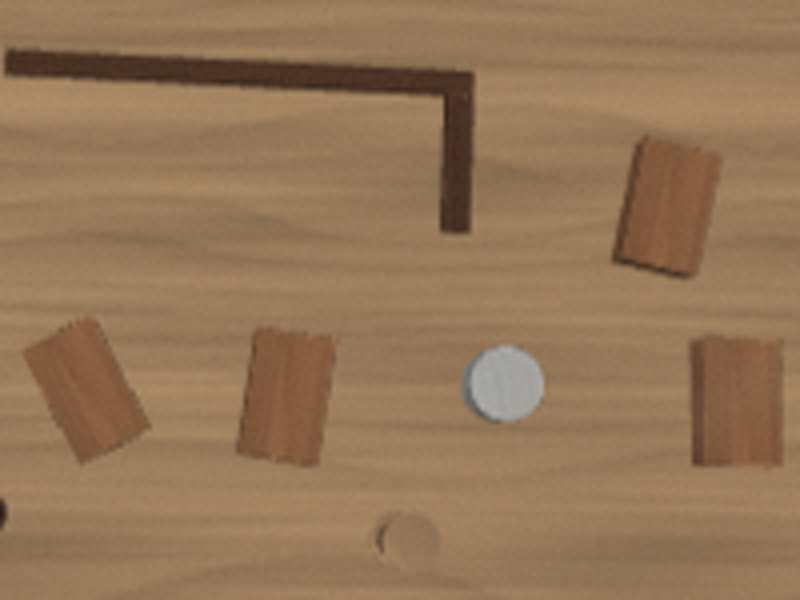

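```bash
cat >> h.py <<'E'
from scipy.optimize import minimize
def boxpts(x0,x1,y0,y1,z0,z1):
    return np.array([[x,y,z] for x in(x0,x1) for y in(y0,y1) for z in(z0,z1)],float)
BLOCK=[boxpts(-45,45,-28,28,0,25)]
LEDGE=[boxpts(0,18,-20,320,0,10),boxpts(-100,0,-20,0,0,10)]
_a=np.linspace(0,2*np.pi,48,endpoint=False)
TIN=[np.array([[26*np.cos(a),26*np.sin(a),z] for a in _a for z in(0,30)])]
def place(parts,p,z=0):
    c,s=np.cos(p[2]),np.sin(p[2]); M=np.array([[c,-s,0],[s,c,0],[0,0,1]])
    return [q@M.T+[p[0],p[1],z] for q in parts]
def render(c,parts,p,box,S,z=0):
    u0,v0,u1,v1=box; m=np.zeros(((v1-v0)*S,(u1-u0)*S),np.uint8)
    for q in place(parts,p,z):
        uv=proj(c,q); uv=((uv-[u0,v0]+0.5)*S-0.5).astype(np.float32)
        h=cv2.convexHull(uv)[:,0]
        cv2.fillConvexPoly(m,np.round(h*16).astype(np.int32),255,shift=4)
    return m
def colorscore(im,kind):
    """>0 where object"""
    f=cv2.GaussianBlur(im,(3,3),0).astype(float); hsv=cv2.cvtColor(f.astype(np.uint8),cv2.COLOR_BGR2HSV).astype(float)
    return f,hsv
def mask(im,kind,box,S):
    u0,v0,u1,v1=box
    cr=im[v0:v1,u0:u1]; big=cv2.resize(cr,None,fx=S,fy=S,interpolation=cv2.INTER_CUBIC)
    hsv=cv2.cvtColor(big,cv2.COLOR_BGR2HSV).astype(int); b,g,r=[big[...,i].astype(int) for i in range(3)]
    if kind=="block": m=(g<0.75*r+0)&(hsv[...,1]>90)&(r<150+30)
    if kind=="ledge": m=(r<100)
    if kind=="tin": m=(hsv[...,1]<45)
    m=m.astype(np.uint8)*255
    m=cv2.morphologyEx(m,cv2.MORPH_OPEN,np.ones((5,5)))
    return cv2.morphologyEx(m,cv2.MORPH_CLOSE,np.ones((9,9)))
def fit(views,parts,kind,p0,z=0,pad=14,S=6,yaw=True):
    """views: list of (img,cam). returns pose, IoUs"""
    L=[]
    for im,c in views:
        uv=np.vstack([proj(c,q) for q in place(parts,p0,z)])
        u0,v0=np.maximum(np.floor(uv.min(0))-pad,0).astype(int); u1,v1=np.minimum(np.ceil(uv.max(0))+pad,[512,384]).astype(int)
        m=mask(im,kind,(u0,v0,u1,v1),S)
        n,lab,st,ce=cv2.connectedComponentsWithStats(m)
        # component overlapping the predicted most
        r0=render(c,parts,p0,(u0,v0,u1,v1),S,z)>0
        k=1+np.argmax([np.sum((lab==i)&r0) for i in range(1,n)]); m=(lab==k)
        L.append((m,c,(u0,v0,u1,v1)))
    def cost(p):
        q=np.array([p[0]*1.0,p[1]*1.0,p[2]/50 if yaw else p0[2]]); t=0
        for m,c,b in L:
            r=render(c,parts,q,b,S,z)>0
            t+=1-np.sum(r&m)/max(1,np.sum(r|m))
        return t
    x0=np.array([p0[0],p0[1],p0[2]*50]); best=None
    for step in (10,2):
        sim=np.array([x0]+[x0+step*e for e in np.eye(3)])
        res=minimize(cost,x0,method="Nelder-Mead",options=dict(initial_simplex=sim,xatol=.05,fatol=1e-5,maxiter=150)); x0=res.x
    p=np.array([x0[0],x0[1],x0[2]/50 if yaw else p0[2]])
    return p,res.fun/len(L)
E
cat > t1.py <<'E'
from h import *
top=cv2.imread("pics/top0.png"); side=cv2.imread("pics/side0.png"); ct,cs=cam("top"),cam("side")
for nm,parts,k,p0 in [("ledge",LEDGE,"ledge",(672,-178,0.05))]+[("b%d"%i,BLOCK,"block",p) for i,p in enumerate([(442,222,-.2),(456,83,.5),(452,-57,-.15),(587,-330,-.2),(451,-375,0)])]+[("t%d"%i,TIN,"tin",p) for i,p in enumerate([(598,289,0),(465,377,0),(461,-210,0)])]:
    a=fit([(top,ct)],parts,k,p0,yaw=k!="tin"); b=fit([(side,cs)],parts,k,a[0],yaw=k!="tin"); 
    print(nm,a[0].round(3),round(a[1],3),"|",b[0].round(3),round(b[1],3))
E
time python3 t1.py; python3 - <<'E'
import cv2
t=cv2.imread("pics/top0.png");s=cv2.imread("pics/side0.png")
print([t[y,x].tolist() for x,y in [(291,199),(387,152),(300,160),(360,120),(240,220),(280,118)]],[s[y,x].tolist() for x,y in [(272,237),(214,180),(330,330),(300,210)]])
E
```

```text
ledge [ 6.73456e+02 -1.75603e+02 -3.80000e-02] 0.128 | [ 6.68098e+02 -1.55986e+02 -7.40000e-02] 0.821
b0 [ 4.44365e+02  2.24268e+02 -2.33000e-01] 0.068 | [ 4.44602e+02  2.25562e+02 -2.36000e-01] 0.445
b1 [457.298  83.509   0.493] 0.038 | [458.161  85.232   0.513] 0.26
b2 [ 4.53177e+02 -5.84380e+01 -1.59000e-01] 0.047 | [ 4.54437e+02 -5.63540e+01 -1.38000e-01] 0.23
b3 [ 5.90694e+02 -3.32432e+02 -2.51000e-01] 0.077 | [ 5.90969e+02 -3.31358e+02 -2.08000e-01] 0.076
b4 [ 4.50170e+02 -3.77824e+02  5.00000e-03] 0.071 | [ 4.51969e+02 -3.77826e+02 -1.00000e-03] 0.112
t0 [601.038 292.151   0.   ] 0.07 | [604.471 297.059   0.   ] 0.101
t1 [467.766 379.832   0.   ] 0.07 | [470.335 383.556   0.   ] 0.086
t2 [ 462.572 -211.729    0.   ] 0.073 | [ 464.53  -208.946    0.   ] 0.065
[[59, 89, 130], [63, 91, 131], [87, 118, 145], [95, 128, 161], [95, 127, 160], [37, 52, 78]] [[70, 123, 180], [73, 126, 185], [106, 155, 192], [104, 150, 187]]
real	0m4.007s
user	0m3.422s
sys	0m0.354s
```

```bash
cat >> h.py <<'E'
def quat(psi):
    x=np.array([0,0,-1.]); y=np.array([np.cos(psi),np.sin(psi),0]); z=np.cross(x,y)
    return R.from_matrix(np.c_[x,y,z]).as_quat()
def ori(pos,psi):
    """choose psi or psi+pi with better wrist range"""
    best=None
    for a in (psi,psi+np.pi):
        q=bot.inverse_kinematics(list(pos),quat(a).tolist())
        if q is not None:
            s=np.max(np.abs(np.array(q)-bot.state()["qpos"]))+ (10 if abs(q[5])>2.6 else 0)
            if best is None or s<best[0]: best=(s,a,q)
    if best is None: raise RuntimeError(f"no ik {pos} {psi}")
    return quat(best[1]).tolist()
def clock(): return round(bot.state()["clock"],1)
E
python3 - <<'E'
from h import *
p=[600,0,260]; q=ori(p,np.pi/2-.038); print(clock()); bot.goto(p,q); s=bot.state(); print(clock(),s["qpos"].round(2),s["eef_pos"].round(1))
im=eyes.read_camera("wrist"); cv2.imwrite("pics/w1.png",im); c=cam("wrist",s)
print(proj(c,[[673.5,-175.6,0],[686,145,0],[590,-176,0]]).round(0))
print(fit([(im,c)],LEDGE,"ledge",(673.5,-175.6,-.038),S=3))
E
```

```text
0.1
2.7 [-0.11  0.43  1.59  0.    1.13 -1.64] [600.    0.7 260. ]
[[143. 212.]
 [344. 212.]
 [134. 160.]]
(array([ 6.72496709e+02, -1.77283688e+02, -3.78688517e-02]), np.float64(0.11176335174953955))
```

View pics/w1.png

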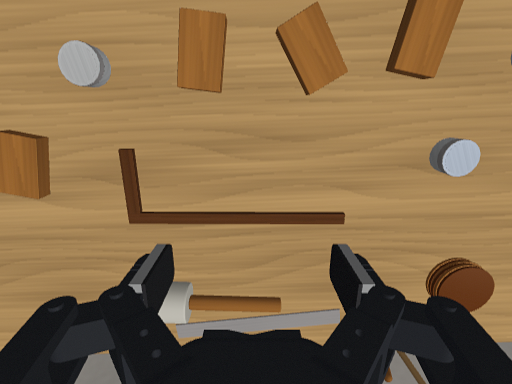

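```bash
sed -i 's/m=(g<0.75\*r+0)&(hsv\[...,1\]>90)&(r<150+30)/m=(g<0.745*r)\&(g>0.45*r)\&(b<0.54*r)\&(r>45)/' h.py; cat >> h.py <<'E'
import json,os
LP=[673.0,-176.5,-.038]
if os.path.exists("ledge.json"): LP=json.load(open("ledge.json"))
def L2W(x,y):
    c,s=np.cos(LP[2]),np.sin(LP[2]); return np.array([LP[0]+c*x-s*y, LP[1]+s*x+c*y])
def W2L(p):
    d=np.array(p[:2])-LP[:2]; c,s=np.cos(LP[2]),np.sin(LP[2]); return np.array([c*d[0]+s*d[1],-s*d[0]+c*d[1]])
def go(xy,z,q=None,rate=250,th=None):
    return bot.movel([float(xy[0]),float(xy[1]),float(z)],q,rate=rate,threshold=th)
def here(): return np.array(bot.state()["eef_pos"])
def wristfit(parts,kind,p0,z=0,yaw=True,save=None):
    s=bot.state(); im=eyes.read_camera("wrist"); c=cam("wrist",s)
    if save: cv2.imwrite(save,im)
    return fit([(im,c)],parts,kind,p0,z=z,pad=30,S=4,yaw=yaw)
E
sed -i 's/pics\/top0/pics\/top0/' t1.py; python3 t1.py
cat > pick1.py <<'E'
from h import *
import sys
def pickblock(p0,tag):
    pos=[p0[0],p0[1],140]; q=ori(pos,p0[2]+np.pi/2); bot.goto(pos,q)
    p,e=wristfit(BLOCK,"block",p0,save=f"pics/pick_{tag}.png")
    print(tag,"fit",p.round(3),round(e,3),"moved",(p-p0).round(2),clock())
    if e>.2: raise SystemExit("bad fit")
    q=ori([p[0],p[1],60],p[2]+np.pi/2)
    go(p,60,q); go(p,3,rate=150); bot.close(40); w=bot.state()["grip_width"]
    go(p,60); print("width",w,bot.state()["grip_width"],clock())
    return p
E
python3 - <<'E'
from pick1 import *
pickblock(np.array([590.7,-332,-.24]),"b3")
E
```

```text
ledge [ 6.73456e+02 -1.75603e+02 -3.80000e-02] 0.128 | [ 6.68098e+02 -1.55986e+02 -7.40000e-02] 0.821
b0 [ 4.44563e+02  2.24096e+02 -2.39000e-01] 0.074 | [ 4.44887e+02  2.25400e+02 -2.46000e-01] 0.251
b1 [457.282  83.5     0.494] 0.045 | [458.905  85.597   0.513] 0.054
b2 [ 4.53421e+02 -5.86260e+01 -1.65000e-01] 0.056 | [ 4.54726e+02 -5.62020e+01 -1.70000e-01] 0.055
b3 [ 5.91039e+02 -3.32268e+02 -2.43000e-01] 0.088 | [ 5.90532e+02 -3.31175e+02 -2.22000e-01] 0.05
b4 [ 4.50175e+02 -3.78216e+02  5.00000e-03] 0.099 | [ 4.51816e+02 -3.78042e+02  7.00000e-03] 0.047
t0 [601.038 292.151   0.   ] 0.07 | [604.471 297.059   0.   ] 0.101
t1 [467.766 379.832   0.   ] 0.07 | [470.335 383.556   0.   ] 0.086
t2 [ 462.572 -211.729    0.   ] 0.073 | [ 464.53  -208.946    0.   ] 0.065
b3 fit [ 5.88825e+02 -3.32959e+02 -2.32000e-01] 0.017 moved [-1.88 -0.96  0.01] 4.1
width 55.24346577341215 55.24557168549219 5.9
```

```bash
cat >> pick1.py <<'E'
def placeblock(i,gap=34):
    y=56*i+28+gap; t=L2W(-52,y)
    q=ori([t[0],t[1],60],np.pi/2+LP[2]); go(t,60,q)
    w=bot.state()["grip_width"]; print("width at place",round(w,1))
    if w<50: raise SystemExit("dropped")
    go(t,4,rate=120)
    t2=L2W(-38,y); r=go(t2,4,rate=40,th=5); h=here(); print("xcontact",r,"TCP L",W2L(h).round(2),clock())
    bot.let_go(); go(h,42,rate=200); bot.close()
    a=L2W(-46,56*i+56+gap+24); go(a,42); go(a,5,rate=200)
    b=L2W(-46,56*i+56+5); r=go(b,5,rate=60,th=5); h=here(); print("ycontact",r,"TCP L",W2L(h).round(2),"exp face",56*i+56,clock())
    u=L2W(-46,W2L(h)[1]+6); go(u,5); go(u,60); bot.let_go()
E
python3 - <<'E'
from pick1 import *
placeblock(0)
p,e=wristfit(BLOCK,"block",np.r_[L2W(-45,28),LP[2]],save="pics/after0.png"); print(W2L(p).round(2),p[2]-LP[2],e,clock())
E
```

```text
width at place 54.9
xcontact True TCP L [-45.02  61.96] 7.8
ycontact True TCP L [-45.86  70.05] exp face 56 10.7
[-45.95  27.17] 0.007413711885584533 0.3005617191217773 12.2
```

View pics/after0.png

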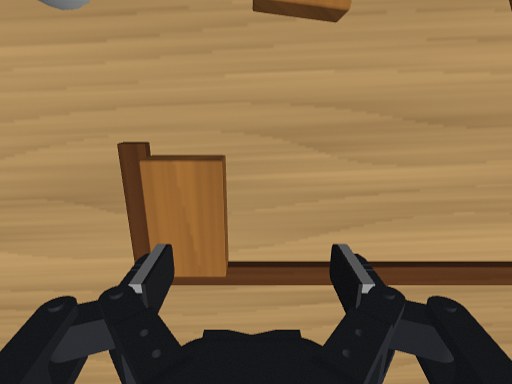

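```bash
python3 - <<'E'
from pick1 import *
pickblock(np.array([450.5,-378,.005]),"b4"); placeblock(1)
s=bot.state(); im=eyes.read_camera("wrist"); cv2.imwrite("pics/after1.png",im)
E
```

```text
b4 fit [ 4.49667e+02 -3.79152e+02 -9.00000e-03] 0.018 moved [-0.83 -1.15 -0.01] 13.5
width 55.58334483858432 55.56559797045309 15.3
width at place 54.9
xcontact True TCP L [-45.28 118.03] 17.8
ycontact True TCP L [-45.84 126.02] exp face 112 20.7
```

View pics/after1.png

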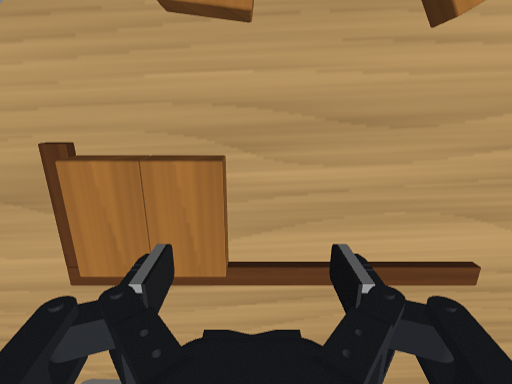

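```bash
python3 - <<'E'
from pick1 import *
pickblock(np.array([454,-58,-.165]),"b2"); placeblock(2)
pickblock(np.array([457.7,84,.5]),"b1"); placeblock(3)
im=eyes.read_camera("wrist"); cv2.imwrite("pics/after3.png",im)
cv2.imwrite("pics/top3.png",eyes.read_camera("top"))
E
```

```text
b2 fit [ 4.52089e+02 -5.91100e+01 -1.57000e-01] 0.018 moved [-1.91 -1.11  0.01] 23.0
width 54.923104495785246 54.74927584003287 24.8
width at place 55.3
xcontact True TCP L [-45.18 173.97] 26.6
ycontact True TCP L [-45.83 182.03] exp face 168 29.5
b1 fit [455.92   82.644   0.492] 0.018 moved [-1.78 -1.36 -0.01] 31.8
width 55.14182441394248 54.665134920356984 33.6
width at place 54.9
xcontact True TCP L [-45.22 230.11] 35.4
ycontact True TCP L [-45.76 238.03] exp face 224 38.3
```

View pics/after3.png

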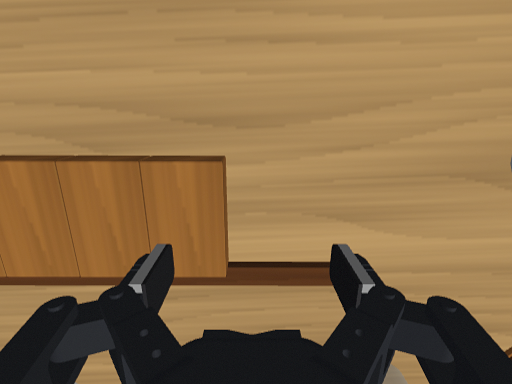

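View pics/top3.png

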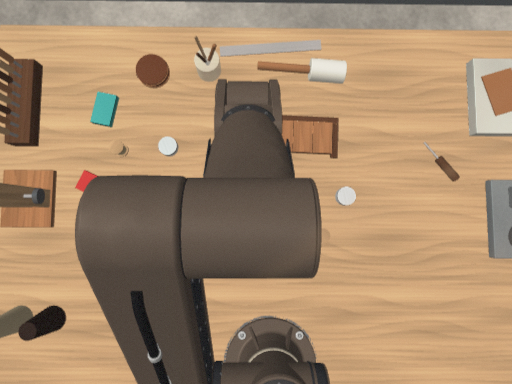

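```bash
python3 - <<'E'
from pick1 import *
pickblock(np.array([444.5,224.5,-.24]),"b0"); placeblock(4)
q=bot.state()["tcp_rot"]; t=L2W(-60,150); bot.movel([*map(float,t),260],None,rate=250)
s=bot.state(); im=eyes.read_camera("wrist"); cv2.imwrite("pics/after4.png",im); c=cam("wrist",s)
cr=cv2.resize(im[100:260,100:420],None,fx=2.5,fy=2.5,interpolation=cv2.INTER_CUBIC); cv2.imwrite("pics/after4c.png",cr); print(clock())
E
```

```text
b0 fit [ 4.43949e+02  2.23185e+02 -2.38000e-01] 0.019 moved [-0.55 -1.31  0.  ] 40.8
width 55.319194584593355 55.09264327956034 42.6
width at place 55.1
xcontact True TCP L [-44.71 286.17] 44.5
ycontact True TCP L [-45.67 294.02] exp face 280 47.5
50.1
```

View pics/after4c.png

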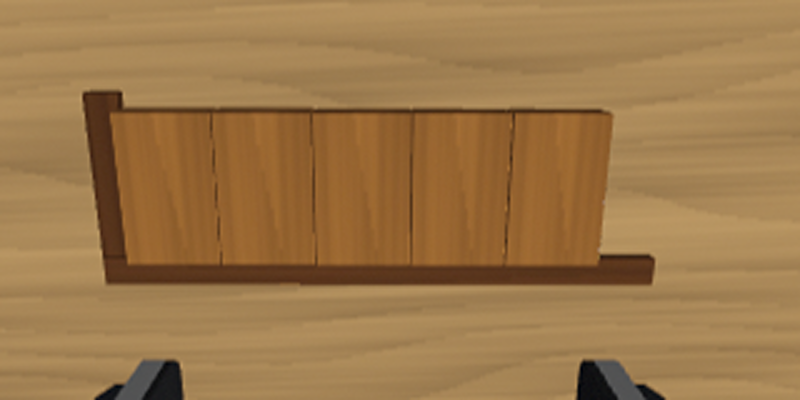

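```bash
python3 - <<'E'
from pick1 import *
q=ori([*L2W(-125,252),60],np.pi/2+LP[2])
bot.close()
for i in (4,3,2,1,0):
    a=L2W(-113,56*i+28); go(a,45 if i==4 else 6,q,rate=250); go(a,6,q)
    r=go(L2W(-96,56*i+28),6,rate=40,th=7); h=here(); print(i,r,W2L(h).round(2),clock()); go(a,6)
a=L2W(-113,330); go(L2W(-113,28),40); 
go(L2W(-46,310),45); go(L2W(-46,310),5); r=go(L2W(-46,285),5,rate=50,th=8); h=here(); print(r,W2L(h).round(2),clock())
go(L2W(-46,302),5); go(L2W(-46,302),60); bot.let_go()
t=L2W(-60,150); go(t,260)
im=eyes.read_camera("wrist"); cv2.imwrite("pics/after5.png",im)
cr=cv2.resize(im[100:260,100:420],None,fx=2.5,fy=2.5,interpolation=cv2.INTER_CUBIC); cv2.imwrite("pics/after5c.png",cr); print(clock())
E
```

```text
4 True [-101.03  251.95] 52.6
3 True [-101.17  196.35] 53.9
2 True [-101.3   140.42] 55.1
1 True [-101.38   84.42] 56.4
0 True [-101.45   28.48] 57.6
True [-45.57 293.93] 60.1
62.7
```

View pics/after5c.png

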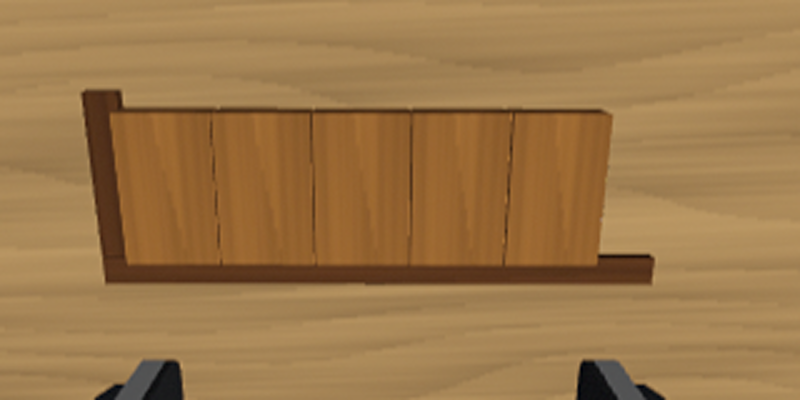

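```bash
echo '[672.5,-176.8,-0.04]' > ledge.json; sed -i 's/m=(hsv\[...,1\]<45)/m=(hsv[...,1]<45)\&(r>90)/' h.py
cat > tin.py <<'E'
from h import *
def picktin(p0,tag,center=True):
    pos=[p0[0],p0[1],140]; q=ori(pos,LP[2]); bot.goto(pos,q)
    p,e=wristfit(TIN,"tin",np.r_[p0[:2],0],yaw=False,save=f"pics/pick_{tag}.png")
    print(tag,"fit",p.round(2),round(e,3),"moved",(p[:2]-p0[:2]).round(2),clock())
    if e>.2: raise SystemExit("bad fit")
    if center:
        q2=ori([p[0],p[1],60],LP[2]+np.pi/2); go(p,60,q2); go(p,6,rate=150); bot.close(30); bot.let_go()
        q=ori([p[0],p[1],6],LP[2]); go(p,6,q)
    else: go(p,60,q); go(p,6,rate=150)
    bot.close(30); w=bot.state()["grip_width"]; go(p,125); print("width",w,bot.state()["grip_width"],clock())
def placetin(y,zsup):
    t=L2W(-45,y); q=ori([*t,125],LP[2]); go(t,125,q); w=bot.state()["grip_width"]; print("w",w)
    if w<46: raise SystemExit("dropped")
    go(t,zsup+15); go(t,zsup+6.5,rate=30); print("F",bot.state()["ft_force"].round(1)); bot.let_go(); return t
E
python3 - <<'E'
from tin import *
picktin(np.array([468.5,381]),"t1",center=False); t=placetin(56,25)
q=ori([*t,31],LP[2]+np.pi/2); go(t,31,q); bot.close(30); print("w",bot.state()["grip_width"]); bot.let_go(); 
go(t,130); p,e=wristfit(TIN,"tin",np.r_[t,0],z=25,yaw=False,save="pics/tinA.png"); print(W2L(p).round(2),e,clock())
E
```

```text
t1 fit [466.1  378.26   0.  ] 0.07 moved [-2.4  -2.74] 64.4
width 50.692518516884085 50.88324582618894 66.5Traceback (most recent call last):
  File "<stdin>", line 2, in <module>
  File "tin.py", line 13, in placetin
    t=L2W(-45,y); q=ori([*t,125],LP[2]); go(t,125,q); w=bot.state()["grip_width"]; print("w",w)
                                         ~~^^^^^^^^^
  File "h.py", line 98, in go
    return bot.movel([float(xy[0]),float(xy[1]),float(z)],q,rate=rate,threshold=th)
           ~~~~~~~~~^^^^^^^^^^^^^^^^^^^^^^^^^^^^^^^^^^^^^^^^^^^^^^^^^^^^^^^^^^^^^^^
station.PlanningError: the arm cannot follow that straight line within its joint ranges
```

```bash
cat >> h.py <<'E'
def go(xy,z,q=None,rate=250,th=None):
    P=[float(xy[0]),float(xy[1]),float(z)]
    try: return bot.movel(P,q,rate=rate,threshold=th)
    except bot.PlanningError as e:
        if z<100: raise
        print("goto fallback"); bot.goto(P,q if q is not None else list(bot.state()["tcp_rot"]))
E
python3 - <<'E'
from tin import *
print(bot.state()["qpos"].round(2)); t=placetin(56,25); print(bot.state()["qpos"].round(2))
q=ori([*t,31],LP[2]+np.pi/2); go(t,31,q); bot.close(30); print("w",bot.state()["grip_width"]); bot.let_go(); 
go(t,130); p,e=wristfit(TIN,"tin",np.r_[t,0],z=25,yaw=False,save="pics/tinA.png"); print(W2L(p).round(2),e,clock())
E
```

```text
[ 0.57  0.58  1.73  0.    0.83 -2.53]
goto fallback
w 51.23452080299838
F [ 1.7 -0.5  3.8]
[-0.29  0.75  1.68 -0.    0.71 -0.25]
w 50.88885882930127
[-45.36  55.29] 0.03835511300519079 73.0
```

View pics/tinA.png

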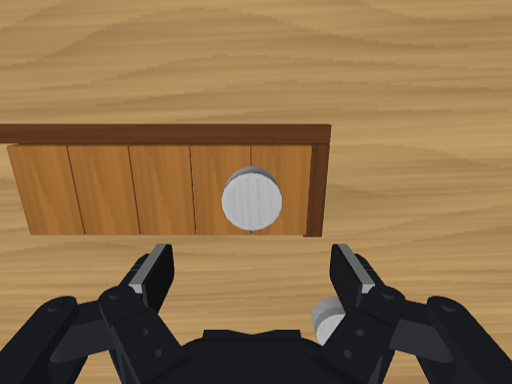

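```bash
python3 - <<'E'
from tin import *
picktin(np.array([462.5,-211.5]),"t2"); t=placetin(112,25)
go(t,130); p,e=wristfit(TIN,"tin",np.r_[t,0],z=25,yaw=False,save="pics/tinB.png"); print(W2L(p).round(2),e,clock())
p,e=wristfit(TIN,"tin",np.r_[L2W(-45,56),0],z=25,yaw=False); print(W2L(p).round(2),e,clock())
E
```

```text
t2 fit [ 460.69 -211.88    0.  ] 0.032 moved [-1.81 -0.38] 74.6
width 51.23102605694479 51.187315225726415 80.5
w 51.458644001223384
F [ 1.1  0.2 -0.4]
[-45.5  110.12] 0.33515390210097296 83.5
[-45.14  55.87] 0.4048263032206141 83.5
```

View pics/tinB.png

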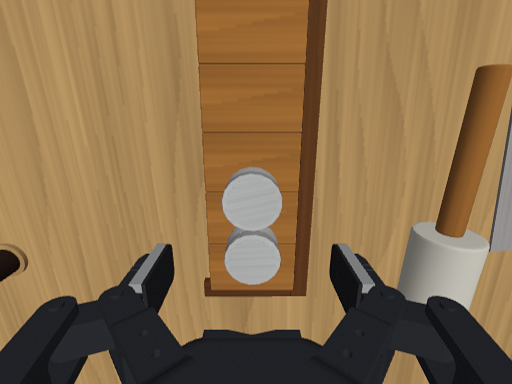

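```bash
python3 - <<'E'
from h import *
im=cv2.imread("pics/tinB.png"); c=cam("wrist"); 
cr=cv2.resize(im[120:300,190:320],None,fx=4.4,fy=3.3,interpolation=cv2.INTER_CUBIC)
cr=cv2.resize(im[150:295,190:320],None,fx=4,fy=4,interpolation=cv2.INTER_CUBIC); cv2.imwrite("pics/tinBc.png",cr)
for y in (56,112):
    a=np.linspace(0,2*np.pi,200); t=L2W(-45,y)
    uv=proj(c,np.c_[t[0]+26*np.cos(a),t[1]+26*np.sin(a),0*a+55]); print(y,"pred top circle u",uv[:,0].min().round(1),uv[:,0].max().round(1),"v",uv[:,1].min().round(1),uv[:,1].max().round(1))
    J=proj(c,[[*L2W(x,y),25] for x in(-90,0)]); print("joint",J.round(1))
E
```

```text
56 pred top circle u 224.5 281.3 v 234.9 284.8
joint [[208.7 244.7]
 [297.  244.8]]
112 pred top circle u 222.4 283.5 v 173.1 230.7
joint [[205.9 192.4]
 [299.9 192.4]]
```

View pics/tinBc.png

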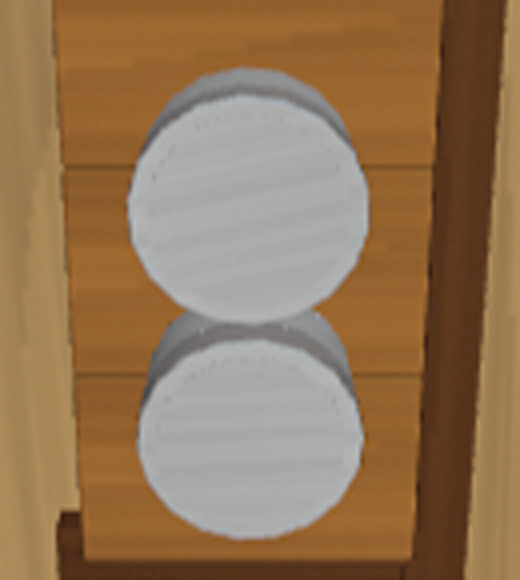

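```bash
python3 - <<'E'
from tin import *
picktin(np.array([600,291]),"t0"); t=placetin(84,55)
go(t,150); im=eyes.read_camera("wrist"); cv2.imwrite("pics/tinC.png",im); print(clock())
bot.goto([500,200,300],ori([500,200,300],LP[2])); 
for n in("side","top"): cv2.imwrite(f"pics/{n}9.png",eyes.read_camera(n))
print(clock())
s=cv2.imread("pics/side9.png"); cv2.imwrite("pics/side9c.png",cv2.resize(s[140:270,260:420],None,fx=4.5,fy=4.5,interpolation=cv2.INTER_CUBIC))
E
```

```text
t0 fit [599.25 290.88   0.  ] 0.032 moved [-0.75 -0.12] 84.9
width 51.32757980122636 50.85384449342511 90.8
w 50.912899938921335
F [ 0.5 -0.1 -0.5]
94.2
95.7
```

View pics/tinC.png

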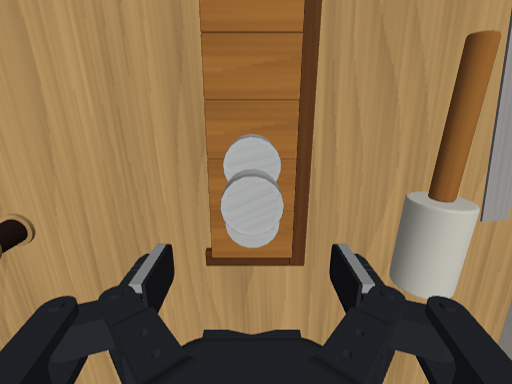

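View pics/side9c.png

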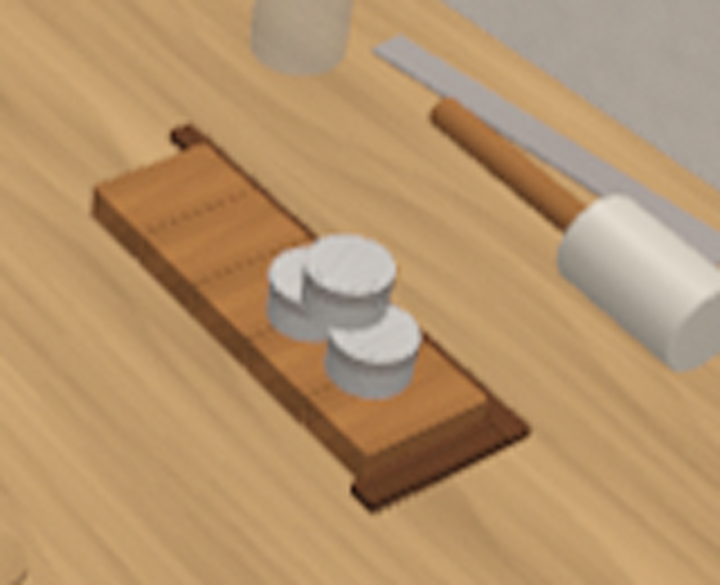

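View pics/top9.png

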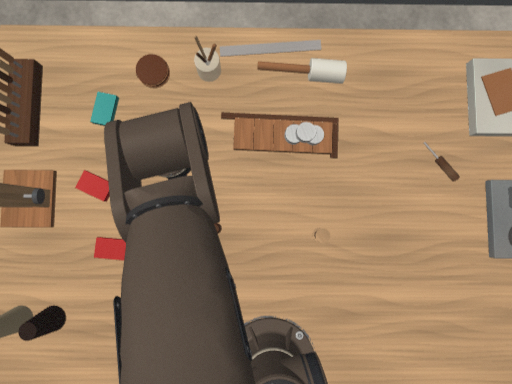

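```bash
python3 - <<'E'
from h import *
p=[*L2W(-60,150),280]; bot.goto(list(map(float,p)),ori(p,LP[2]+np.pi/2)); im=eyes.read_camera("wrist"); cv2.imwrite("pics/fin.png",im); print(clock())
c=cam("wrist"); print("row corners",proj(c,[[*L2W(x,y),25] for x,y in((-90,0),(-90,280),(0,280),(0,0))]).round(1).tolist())
print("top circ",[ (u.min(0).round(1).tolist(),u.max(0).round(1).tolist()) for y,z in((56,55),(112,55),(84,85)) for u in [proj(c,np.c_[L2W(-45,y)[0]+26*np.cos(np.linspace(0,6.3,99)),L2W(-45,y)[1]+26*np.sin(np.linspace(0,6.3,99)),np.full(99,z)])]])
a=cv2.resize(im[120:240,110:380],None,fx=2.9,fy=2.9,interpolation=cv2.INTER_CUBIC); cv2.imwrite("pics/finc.png",a)
t=cv2.imread("pics/top9.png"); cv2.imwrite("pics/top9c.png",cv2.resize(t[100:170,210:350],None,fx=5,fy=5,interpolation=cv2.INTER_CUBIC))
E
```

```text
96.8
row corners [[350.1, 181.3], [166.1, 180.9], [160.1, 119.7], [357.3, 120.0]]
top circ [([301.3, 135.7], [339.5, 173.7]), ([260.4, 135.7], [298.5, 173.6]), ([283.3, 138.2], [324.6, 179.1])]
```

View pics/finc.png

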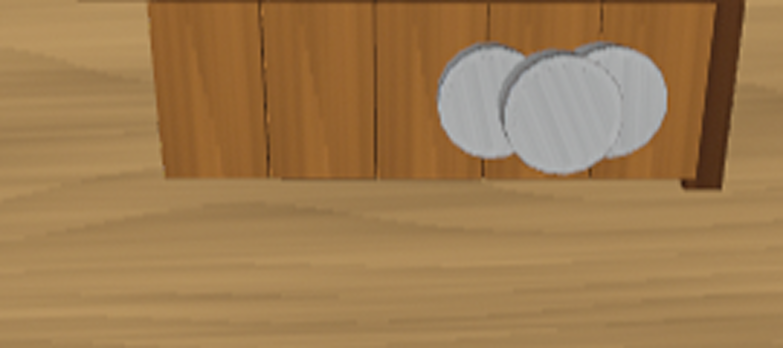

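View pics/top9c.png

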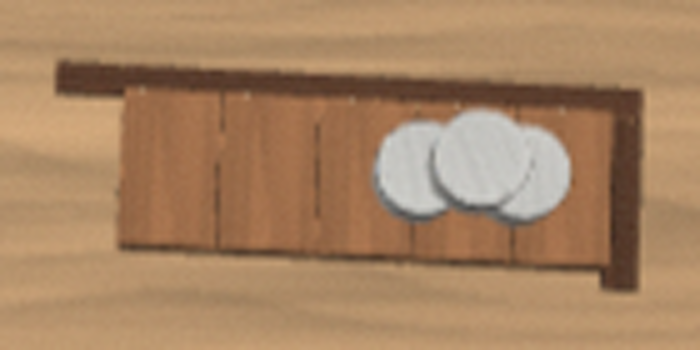

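View pics/fin.png

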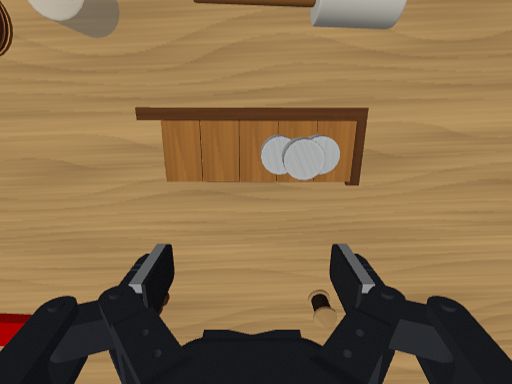

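```bash
python3 - <<'E'
from h import *
print(workorder.job_done(), clock())
E
```

```text
the job is handed in; nothing more can be done
the job is handed in; nothing more can be done
```

I put all five brown blocks in one row inside the ledge and built the three-tin pyramid over the first two joints. I handed the job in at about 97 s of the 210 s allowed.

- **Row:** each block was gripped, set down, pressed against the long strip and slid along to the end stop or its neighbour. I then pushed every block towards the strip again and the whole row towards the end stop. Successive contacts were 56 mm apart, as expected. The last wrist and top pictures show a straight row touching both the strip and the stop.
- **Pyramid:** two tins stand over joints one and two, midway along the blocks, with the third on top. Their outlines in the last wrist picture match the intended positions to about 1 px (roughly 1–1.5 mm).
- **Checks that disagreed:**
  - One view put the joints about 1 mm further from the end stop than planned, and the last one put the row's end about 1–2 mm nearer. I took that as calibration error and left everything as it was.
  - The outline fit of the two lower tins failed because they merged in the picture, so I measured them by hand in an enlarged crop instead.
- **Other events:** I saw no knocked block and no slackened grip. One straight-line move was refused, so I made it as a joint move.
- **Bystanders:** I did not go near the spools, the slicker or the red and turquoise look-alikes. I did not measure their positions again at the end, and the arm hid some of them in the last top picture.

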